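Find the frozen joint's side in the tumbler drum and hold it down

TASK

A frozen joint of meat is stuck to the inside wall of the closed tumbler drum, out of sight. Fold the metal cover over the crank up until it stands upright, then take the crank by its wooden grip, turn it once all the way round to feel which side of the drum is heavy, and bring that heavy side to the bottom. Finish still gripping the crank with the drum held still like that, the cover still upright and the other things on the table left where they are.

Things in the scene. Friction and masses are not known exactly. Their poses are not given: they have to be found in the camera images.
- tumbler: hand-cranked tumbler, white steel frame fixed to the table, plates 190 mm wide, 173 high, closed steel drum of 170 mm diameter. Origin on the table under the axle, in the front plate's front face; x along the axle towards the drum (crank on the -x side), y left seen from the crank side, z up. Base: x -15 to 185 mm. Bearing boss, crank arm and counterweight lie between x = 0 and -39 mm.
- drum (a joint): turn of drum and crank, rad, unlimited; 0 = wooden grip straight above the axle, grows clockwise seen from the crank side (grip goes over the top towards the tumbler's -y). It says nothing of where the load is: that differs every time, relative to the crank too. Without the load, drum and crank are balanced (a round counterweight sits across from the grip).
- axle (a point): where the drum's axle meets the front plate's front face, 105 mm above the table. The bearings' constant drag is about 0.32 N m; the load's weight adds or takes at most 0.2 to 0.3 N m, so over a turn the push needed at the grip varies between about 1 and 13 N, and the drum stays where it is let go.
- handle (a point): middle of the crank's wooden grip, a freely spinning rod 22 mm in diameter, 66 mm long, parallel to the axle and 50 mm off it; the middle stands 83 mm in front of the front plate, the ends 50 and 116 mm. The point turns as the grip spins: use its position only.
- crank_grip: the same wooden grip as a body; its origin lies on the grip's own axis, in the plane of the front plate's front face, 50 mm off the axle
- cover (a joint): angle of the folding sheet-metal cover, rad: 0 = level over the crank, 1.57 = upright; it can go to 1.95. Stiff hinge, drag 0.25 N m, stays where it is left. Starts between level and 0.35.
- cover_hinge (a point): middle of the cover's hinge line, on top of the front plate, 175 mm above the table; the line runs along the tumbler's y
- cover_pull (a point): middle of the round bar of the loop handle on the cover's free edge: bar 10 mm thick, along the tumbler's y, 80 mm free length, 160 mm from the hinge line; 35 mm clear between the bar and the 118 x 190 mm panel. The bar can turn between the finger pads while the cover is folded.
- bowl: steel mixing bowl, 229 mm wide, 133 high, a bystander; origin at the middle of its underside
- tongs: black spring tongs, 214 mm long, 17 high, lying flat, a bystander; origin at the middle of its underside
- salt_tub: white salt tub with blue lid, 65 mm wide, 75 high, a bystander; origin at the middle of its underside
- scraper: bench scraper with red handle, 90x112x21 mm, lying flat, a bystander; origin at the middle of its underside

How it is judged:
On the way, in this order (a step that is already met when the one before it is completed fails the run):
1. the cover stands upright (value of joint cover between 1.39 and 1.75 rad), for 0.2 s.
2. the crank, gripped, is on the opposite side from where it started (distance of handle from where it was at the start of the episode above 0.092 m and contact force between the fingers and crank_grip above 0.5 N).
3. the crank has come round to where it started (distance of handle from where it was at the start of the episode below 0.03 m).
At the end, for the whole second after the job is handed in: the heavy side of the drum (where the hidden frozen joint sticks, its z axis pointing at the axle) is straight under the axle within 20 degrees, the drum is still, the fingers still grip the crank's wooden grip, the cover stands upright within 10 degrees (all of step 1 and angle between frozen_joint_c0's own z axis and vertical below 0.35 rad and contact force between the fingers and crank_grip above 1 N and velocity of joint drum between -0.1 and 0.1 rad/s); the arm keeps its last pose, push and grip.
It fails at once if the bowl is disturbed (distance of bowl from where it was at the start of the episode above 0.03 m).
It fails at once if the tongs is disturbed (distance of tongs from where it was at the start of the episode above 0.03 m).
It fails at once if the salt tub is disturbed (distance of salt_tub from where it was at the start of the episode above 0.03 m).
It fails at once if the scraper is disturbed (distance of scraper from where it was at the start of the episode above 0.03 m).
It also fails if it takes over 64 s, if anything falls off the work surface, if the arm or the gripper's body presses on something with over 40 N, if the wrist force passes 120 N, or if a joint passes its speed limit or range.

ROBOT

A 6-joint arm with a two-finger parallel gripper is mounted at the origin on the work surface; the furniture and walls round the work are solid. World frame = base frame: x ahead of the robot, y to its left, z up, the work surface at z = 0. Lengths are in m, angles in rad, forces in N, time in s.
With the tool pointing down it reaches from about 0.425 to 0.95 m from the base axis. Payload 3.5 kg.
Tool frame: the origin (TCP) lies at the very end of the fingers, on their centre line; the grasp point (between the pads) lies 19 mm behind it; z points along the fingers, y is the line along which they close (so a half turn about z gives the same grasp; the last joint's range is limited). The gripper opens to 85 mm and grips with 20 to 120 N. Pads are 22 mm wide; open, the fingers measure 114 mm over their backs; the gripper's body (76 mm by 85 mm) begins 54 mm behind the grasp point. The pads swing forward as they close: fully open they stand 13 mm farther back than shut.
Start: joints at [1.019, 0.286, 1.577, -0, 1.279, -0.15], TCP at [0.264, 0.621, 0.231] pointing down, gripper open.
Joint ranges: [-2.77, 2.77], [-0.9, 2.22], [0.21, 2.48], [-1.53, 4.67], [0.24, 2.81], [-2.84, 2.84]. Speed limits (rad/s): [2.79, 2.79, 3.14, 3.14, 3.14, 3.14].

INTERFACE

Orientations are given as a unit quaternion [x, y, z, w].
In Python, from plant import ctrl, viewer, get_state, sign_off gives the robot as it stands (ctrl), with the cameras (viewer), the readings as plain functions and the job as plain functions.
- The arm moves only by the shell command python3 inch.py 'ROWS' [FORCE]. ROWS is a JSON list of rows, 1 to 10 of them, each of 7 numbers: dx, dy, dz in normalised numbers (1 is 0.5 m), then a rotation vector rx, ry, rz in normalised numbers (1 is pi rad), then the opening from 0.0 (shut) to 1.0 (fully open); each row is the pose to reach, as a shift and turn from the pose commanded when the command began, along the tool's axes at that moment; what a row does not reach only later rows make up. A row lasts 1/8 s, in which the tool goes at most 0.0625 m and 0.188 rad, less where a joint would pass 70% of its speed; a pose out of reach is approached as far as the arm can. The fingers move at their own pace and stop on an object; FORCE is the grip in N (left out, the last holds). Time passes only in rows, so rows that do not move let the fingers close. It prints the time, the measured TCP pose, the force, the opening and the grip force at its end. Shift and turn numbers lie between -1 and 1, and a call with a number outside is refused. Input that does not fit is refused with a message, and nothing moves.
- get_state(): the state, without advancing time (a new reading comes with each control period).
- viewer.read_camera(name): name is "scene" or "top" or "wrist"; returns a dict with "pixels" (480x640x3 uint8, red, green, blue), "camera_matrix" (3x3 intrinsics, pixels), "dist_coeffs" ([k1, k2, p1, p2, k3] as OpenCV has them; the pictures are not rectified), "xyz" and "orientation" of the camera in the world. Camera axes: x right, y down, z forward; pixel columns grow to the right and rows downward; lengths in m; the calibration is good to about 2 mm. A picture is of the moment at which its call begins. There is no depth.
- sign_off(): hands the job in; it is judged then, once.
The state is a dict: "time": time; "qpos": joint angles; "dq": joint speeds; "joint_efforts": joint torques, N m; "eef_pos": TCP position; "tcp_rot": TCP orientation; "contact_force": force on the tool from outside, world axes, zero at the start; "wrist_torque": the same for the moment, N m; "opening": opening from 0.0 (shut) to 1.0 (fully open); "finger_force": force on a finger pad.
Only numpy, scipy, OpenCV 4.12 (cv2) and the standard library are available. Lean on these libraries where they do the work, as an engineer would, in place of code of your own. Each camera call takes 0.05 s, during which the arm holds its last target. There are 200 camera calls.

## Working session

There is one attempt and no reset: what is moved stays moved. The work goes in short steps, Python scripts to look and compute and a shell command to move; the robot and the scene stay as the last step left them, time stands still between calls to the robot, and variables do not carry over. Pictures are saved under pics/ and viewed, at most 10 in all, crops included, and the job is handed in when it is done.

```bash
ls; mkdir -p pics
cat > h.py <<'E'
import numpy as np, cv2
from plant import ctrl, viewer, get_state, sign_off
from scipy.spatial.transform import Rotation as R
def cam(n,save=None):
    c=viewer.read_camera(n)
    if save: cv2.imwrite('pics/'+save,cv2.cvtColor(np.array(c['pixels']),cv2.COLOR_RGB2BGR))
    return c
def ray(c,uv):
    p=cv2.undistortPoints(np.array([[uv]],float),np.array(c['camera_matrix']),np.array(c['dist_coeffs']))[0,0]
    d=R.from_quat(c['orientation']).apply([p[0],p[1],1]); return np.array(c['xyz']),d/np.linalg.norm(d)
def onz(c,uv,z):
    o,d=ray(c,uv); return o+d*(z-o[2])/d[2]
def tri(c1,u1,c2,u2):
    o,d=ray(c1,u1);p,e=ray(c2,u2)
    s=np.linalg.lstsq(np.c_[d,-e],p-o,rcond=None)[0]; a=o+s[0]*d;b=p+s[1]*e
    return (a+b)/2,np.linalg.norm(a-b)
def proj(c,P):
    r=R.from_quat(c['orientation']).inv(); rv=r.as_rotvec(); t=r.apply(-np.array(c['xyz']))
    return cv2.projectPoints(np.array(P,float).reshape(-1,3),rv,t,np.array(c['camera_matrix']),np.array(c['dist_coeffs']))[0][:,0]
E
python3 - <<'E'
from h import *
for n in('scene','top','wrist'):
    c=cam(n,n+'0.png'); print(n,c['xyz'],c['orientation'],c['camera_matrix'])
print(get_state())
E
```

```text
inch.py
pics
plant.py
scene [ 0.22771817 -0.73639168  1.53302998] [ 0.95136766 -0.17985677  0.04586146 -0.24586145] [[579.46616368   0.         320.76191517]
 [  0.         579.46616368 242.13117869]
 [  0.           0.           1.        ]]
top [0.19090311 0.08239248 1.83479296] [ 0.70520852 -0.70244723  0.08566796 -0.04370155] [[614.95922255   0.         314.84498244]
 [  0.         614.95922255 247.95994688]
 [  0.           0.           1.        ]]
wrist [0.18856743 0.65337591 0.37203478] [0.82284687 0.54484827 0.08844816 0.13505671] [[348.77985335   0.         314.01265951]
 [  0.         348.77985335 238.15987831]
 [  0.           0.           1.        ]]
{'time': 0.15, 'qpos': array([ 1.01896876e+00,  2.87044296e-01,  1.57783368e+00, -1.95088717e-05,
        1.27855046e+00, -1.49982577e-01]), 'dq': array([-0.00126464, -0.00215449, -0.00368726,  0.00019285,  0.00194424,
       -0.00178541]), 'joint_efforts': array([ 1.34662892e-03, -4.06601036e+01, -2.93142986e+01, -1.29702476e-04,
        3.92254078e-03, -1.17617225e-05]), 'eef_pos': array([0.26370704, 0.62081688, 0.23021395]), 'tcp_rot': array([ 1.99570508e-01,  9.79883039e-01, -8.65165806e-04, -3.06753602e-04]), 'contact_force': array([ 0.36182601, -0.33125379, -0.58447403]), 'wrist_torque': array([ 0.0143983 , -0.05449668, -0.01986417]), 'finger_force': 0.0, 'opening': 0.9965925932771579}
```

View pics/scene0.png

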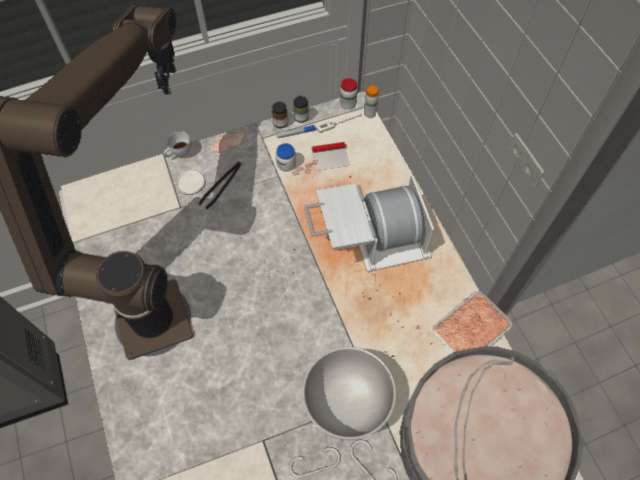

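View pics/top0.png

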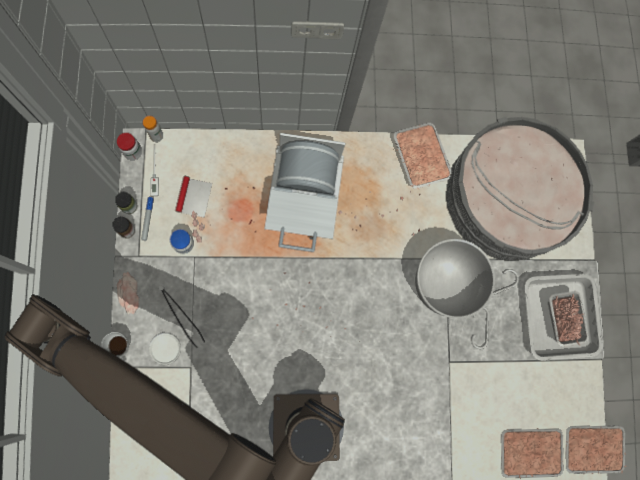

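The scene view shows the tumbler at about (375,225), with the cover panel at (345,215) and its loop handle at (314,220). In the top view the cover is at (302,210) and the loop bar at (297,247), so the crank side faces the robot. The tub, scraper and tongs are to the left and the bowl is to the right. I'll enlarge both views.

Run:
```python
import cv2,numpy as np
a=cv2.imread('pics/scene0.png')[165:285,290:450]; b=cv2.imread('pics/top0.png')[125:265,245:365]
a=cv2.resize(a,None,fx=2.5,fy=2.5,interpolation=cv2.INTER_CUBIC); a=cv2.resize(a,(400,300));b=cv2.resize(b,(400,467),interpolation=cv2.INTER_CUBIC)
o=np.zeros((467,800,3),np.uint8);o[:300,:400]=a;o[:,400:]=b;cv2.imwrite('pics/zoom0.png',o)
```

```text
(no output)
```

View pics/zoom0.png

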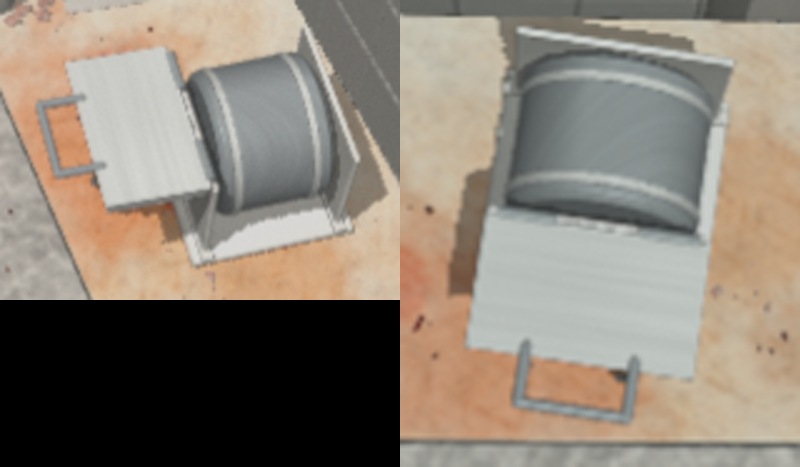

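The zoom shows the loop bar ends at scene (307,206) and (312,235) and top (280,246) and (314,250). The panel corners are clear in both views, so I'll triangulate.

Run:
```python
from h import *
s=cam('scene');t=cam('top');np.set_printoptions(precision=4,suppress=True)
pts=dict(barL=((306.8,206.2),(279.8,245.9)),barR=((312.4,234.6),(314,249.8)),hL=((356.8,183.8),(272,187.4)),hR=((374.8,239),(336.2,197)),fL=((317.2,190.2),(265.4,229.1)),fR=((333.2,247.8),(332.6,238.1)))
P={k:tri(s,a,t,b) for k,(a,b) in pts.items()}
for k,v in P.items():print(k,*v)
h=(P['hL'][0]+P['hR'][0])/2;b=(P['barL'][0]+P['barR'][0])/2;f=(P['fL'][0]+P['fR'][0])/2
print('h',h,'f',f,'b',b,np.linalg.norm(b-h),np.linalg.norm(f-h))
d=P['hL'][0]-P['hR'][0];print('yaw',np.arctan2(d[1],d[0])-np.pi/2,np.linalg.norm(d))
d=P['barL'][0]-P['barR'][0];print('yaw',np.arctan2(d[1],d[0])-np.pi/2,np.linalg.norm(d))
e=h-b;print('yaw',np.arctan2(e[1],e[0]),'cover',np.arctan2(-e[2],np.hypot(*e[:2])))
for n,u,z in(('tub',(181,240),.075),('bowl',(455,278),.1),('tongs',(180,315),.01),('scr',(195,195),.01)):print(n,onz(t,u,z))
st=get_state();print(R.from_quat(st['tcp_rot']).as_matrix())
```

```text
barL [0.5033 0.0794 0.1832] 0.001891347123927738
barR [ 0.4882 -0.0136  0.1897] 0.00600591806257359
hL [0.6672 0.1029 0.1758] 0.005008837357287011
hR [ 0.6435 -0.0773  0.17  ] 0.005274042974465561
fL [0.5498 0.1193 0.1819] 0.0013790400382924157
fR [ 0.5254 -0.0657  0.1786] 0.0022463425319275963
h [0.6553 0.0128 0.1729] f [0.5376 0.0268 0.1802] b [0.4957 0.0329 0.1864] 0.16143286668568804 0.11880216390128745
yaw -0.13085732358560453 0.1818802401315397
yaw -0.16141615666613962 0.09447001547954288
yaw -0.12534049120695934 cover 0.08398977471994043
tub [0.5374 0.3662 0.075 ]
bowl [ 0.428  -0.4296  0.1   ]
tongs [0.3249 0.3717 0.01  ]
scr [0.6907 0.3396 0.01  ]
[[-0.9204  0.391  -0.0006]
 [ 0.391   0.9204 -0.001 ]
 [ 0.0001 -0.0012 -1.    ]]
```

```bash
cat >> h.py <<'E'
np.set_printoptions(precision=4,suppress=True)
YAW=-0.13; TX=np.array([np.cos(YAW),np.sin(YAW),0]); TY=np.array([-np.sin(YAW),np.cos(YAW),0]); TZ=np.array([0,0,1.])
def down(y,tilt=0):  # tool y along y, z down; tilt about tool y
    z=-TZ; return R.from_matrix(np.c_[np.cross(y,z),y,z])*R.from_rotvec([0,tilt,0])
def go(tcp,rot,st=None):
    st=st or get_state(); r0=R.from_quat(st['tcp_rot'])
    print('shift',r0.inv().apply(np.array(tcp)-st['eef_pos']),'rv',(r0.inv()*rot).as_rotvec())
E
python3 - <<'E'
from h import *
go([.497,.033,.26],down(TX))
E
```

```text
shift [-0.4446 -0.45   -0.0289] rv [-0.0011  0.0006  1.299 ]
```

Units first: shifts go in shares of 0.5 m and turns go in shares of pi rad. So -0.45 m / 0.5 = -0.9, -0.445 m / 0.5 = -0.89, 1.3 rad / 3.1416 = 0.4138.

```bash
python3 inch.py '[[-0.89, -0.9, -0.058, 0, 0, 0.4138, 0.35], [-0.89, -0.9, -0.058, 0, 0, 0.4138, 0.35], [-0.89, -0.9, -0.058, 0, 0, 0.4138, 0.35], [-0.89, -0.9, -0.058, 0, 0, 0.4138, 0.35], [-0.89, -0.9, -0.058, 0, 0, 0.4138, 0.35], [-0.89, -0.9, -0.058, 0, 0, 0.4138, 0.35], [-0.89, -0.9, -0.058, 0, 0, 0.4138, 0.35], [-0.89, -0.9, -0.058, 0, 0, 0.4138, 0.35], [-0.89, -0.9, -0.058, 0, 0, 0.4138, 0.35], [-0.89, -0.9, -0.058, 0, 0, 0.4138, 0.35]]' 30
python3 inch.py '[[0, 0, 0, 0, 0, 0, 0.35], [0, 0, 0, 0, 0, 0, 0.35]]'
python3 - <<'E'
from h import *
go([.497,.033,.26],down(TX));cam('wrist','w1.png')
E
```

```text
time: 1.5
eef_pos: [0.4947, 0.039, 0.2603]
tcp_rot: [0.752, 0.659, 0.0, 0.0]
contact_force: [0.4, -0.0, 0.2]
opening: 0.347
finger_force: 0.0
time: 1.75
eef_pos: [0.4941, 0.0411, 0.2597]
tcp_rot: [0.752, 0.659, -0.0, -0.0]
contact_force: [-0.7, 1.0, -0.2]
opening: 0.349
finger_force: 0.0
shift [-0.0077  0.004  -0.0003] rv [-0.0008 -0.0005 -0.0018]
```

View pics/w1.png

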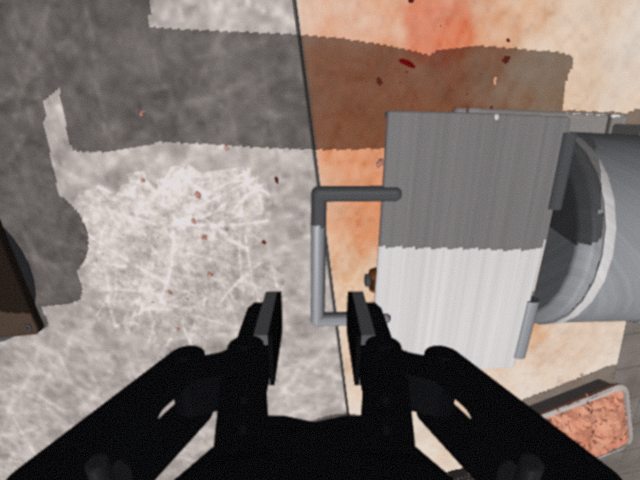

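The wrist view shows the bar from (319,195) to (318,320), nearly parallel to the pads. The right panel corners are at (566,113) and (516,365), and the free edge runs from (388,112) to (378,340).

Run:
```python
from h import *
w=cam('wrist')
for z in(.18,.187,.195):
    a=onz(w,(319,193),z);b=onz(w,(318,319),z);m=(a+b)/2;print(z,a,b,m,np.linalg.norm(a-b),np.arctan2(*(a-b)[[1,0]])-np.pi/2)
a=onz(w,(319,193),.187);b=onz(w,(318,319),.187)
go(np.r_[((a+b)/2)[:2],.168],down(TX))
print(onz(w,(388,112),.183),onz(w,(560,113),.175),onz(w,(529,300),.175))
```

```text
0.18 [0.5024 0.0796 0.18  ] [ 0.4901 -0.0124  0.18  ] [0.4962 0.0336 0.18  ] 0.09284704581379785 -0.13301548325055368
0.187 [0.5025 0.081  0.187 ] [ 0.4905 -0.0081  0.187 ] [0.4965 0.0364 0.187 ] 0.08991475917843915 -0.133015483250553
0.195 [0.5026 0.0826 0.195 ] [ 0.4911 -0.0032  0.195 ] [0.4968 0.0397 0.195 ] 0.08656357445231491 -0.1330154832505539
shift [-0.0054  0.0034  0.0917] rv [-0.0005 -0.0003  0.0007]
[0.5493 0.1235 0.183 ] [0.6608 0.111  0.175 ] [ 0.6485 -0.0213  0.175 ]
```

Scaled: 0.092 m / 0.5 = 0.184, 0.045 m / 0.5 = 0.09.

```bash
python3 inch.py '[[-0.011, 0.007, 0.09, 0, 0, 0, 0.35], [-0.011, 0.007, 0.184, 0, 0, 0, 0.35], [-0.011, 0.007, 0.184, 0, 0, 0, 0.35], [-0.011, 0.007, 0.184, 0, 0, 0, 0], [-0.011, 0.007, 0.184, 0, 0, 0, 0], [-0.011, 0.007, 0.184, 0, 0, 0, 0], [-0.011, 0.007, 0.184, 0, 0, 0, 0]]' 30
python3 - <<'E'
from h import *
st=get_state();b=st['eef_pos']+R.from_quat(st['tcp_rot']).apply([0,0,-.019]);print(b)
h=np.array([.6548,.0140,.175]);e=h-b;th=np.arctan2(-e[2],e@TX);print(th,np.linalg.norm(e),e@TY)
r0=R.from_quat(st['tcp_rot'])
for a in list(np.arange(th,1.57,.15))+[1.57]: print(a,r0.inv().apply(.160*(np.sin(a)-np.sin(th))*TZ+.160*(np.cos(th)-np.cos(a))*TX))
E
```

```text
time: 2.72
eef_pos: [0.4959, 0.0362, 0.1695]
tcp_rot: [0.752, 0.66, -0.001, -0.002]
contact_force: [-4.9, 1.9, -0.3]
opening: 0.1
finger_force: 29.4
[0.496  0.0362 0.1885]
0.084174207795148 0.1609016219511985 -0.0013782361634409289
0.084174207795148 [0. 0. 0.]
0.234174207795148 [ 0.      0.0037 -0.0237]
0.384174207795148 [ 0.0001  0.0109 -0.0466]
0.5341742077951479 [ 0.0001  0.0215 -0.0681]
0.684174207795148 [ 0.0001  0.0351 -0.0878]
0.834174207795148 [ 0.0001  0.0516 -0.1052]
0.9841742077951479 [ 0.0001  0.0705 -0.12  ]
1.134174207795148 [ 0.0002  0.0913 -0.1318]
1.284174207795148 [ 0.0002  0.1137 -0.1404]
1.4341742077951478 [ 0.0002  0.1372 -0.1455]
1.57 [ 0.0002  0.1588 -0.1471]
```

Scaled: 0.159 m / 0.5 = 0.318, -0.147 m / 0.5 = -0.294.

```bash
python3 inch.py '[[0, 0.008, -0.048, 0, 0, 0, 0], [0, 0.022, -0.094, 0, 0, 0, 0], [0, 0.043, -0.136, 0, 0, 0, 0], [0, 0.07, -0.176, 0, 0, 0, 0], [0, 0.104, -0.21, 0, 0, 0, 0], [0, 0.141, -0.24, 0, 0, 0, 0], [0, 0.182, -0.264, 0, 0, 0, 0], [0, 0.228, -0.28, 0, 0, 0, 0], [0, 0.274, -0.29, 0, 0, 0, 0], [0, 0.318, -0.294, 0, 0, 0, 0]]' 30
python3 inch.py '[[0, 0, 0, 0, 0, 0, 0], [0, 0, 0, 0, 0, 0, 0], [0, 0, 0, 0, 0, 0, 0]]'
python3 - <<'E'
from h import *
st=get_state();b=st['eef_pos']+R.from_quat(st['tcp_rot']).apply([0,0,-.019]);print(b)
h=np.array([.6548,.0140,.175]);e=b-h;print(np.arctan2(e[2],-e@TX),np.linalg.norm(e))
E
```

```text
time: 3.98
eef_pos: [0.6557, 0.0141, 0.3212]
tcp_rot: [0.752, 0.659, 0.001, 0.002]
contact_force: [-3.7, -0.9, 1.0]
opening: 0.103
finger_force: 29.7
time: 4.35
eef_pos: [0.6567, 0.0139, 0.3212]
tcp_rot: [0.752, 0.659, 0.003, 0.004]
contact_force: [1.1, -1.7, 5.8]
opening: 0.105
finger_force: 30.2
[0.6565 0.014  0.3402]
1.5811181588110446 0.1652245910053
```

Scaled: 0.23 m / 0.5 = 0.46, -0.14 m / 0.5 = -0.28, -1.08 rad / 3.1416 = -0.3438.

```bash
python3 inch.py '[[0, 0, 0, 0, 0, 0, 0.3], [0, 0, 0, 0, 0, 0, 0.3], [0, 0, -0.08, 0, 0, 0, 0.3], [0, 0, -0.16, 0, 0, 0, 0.3], [0.08, -0.08, -0.16, 0, 0, -0.0573, 0.5], [0.16, -0.16, -0.16, 0, 0, -0.1146, 0.5], [0.24, -0.22, -0.16, 0, 0, -0.1719, 0.5], [0.32, -0.28, -0.16, 0, 0, -0.2292, 0.5], [0.4, -0.32, -0.16, 0, 0, -0.2865, 0.5], [0.46, -0.34, -0.16, 0, 0, -0.3438, 0.5]]' 30
python3 inch.py '[[0.14, 0.16, 0, 0, 0, -0.0573, 0.5], [0.14, 0.16, 0, 0, 0, -0.1146, 0.5], [0.14, 0.16, 0, 0, 0, -0.156, 0.5]]'
python3 - <<'E'
from h import *
s=cam('scene','s2.png');t=cam('top','t2.png')
o=np.array([.6548,.0140,0])
# circle centre at grip middle, outer end
for c in(s,t):print(proj(c,[o+.105*TZ-.083*TX,o+.105*TZ-.116*TX,o+.105*TZ]))
import cv2
a=cv2.imread('pics/s2.png')[120:270,290:450];b=cv2.imread('pics/t2.png')[140:290,225:385]
cv2.imwrite('pics/zoom2.png',np.hstack([cv2.resize(x,(400,375),interpolation=cv2.INTER_CUBIC) for x in(a,b)]))
E
```

```text
time: 5.6
eef_pos: [0.5149, 0.2664, 0.3952]
tcp_rot: [0.302, 0.953, 0.0, -0.0]
contact_force: [0.4, -0.2, -0.0]
opening: 0.501
finger_force: 0.0
time: 5.98
eef_pos: [0.5046, 0.3733, 0.394]
tcp_rot: [0.061, 0.998, -0.0, -0.001]
contact_force: [0.2, 0.4, 0.3]
opening: 0.5
finger_force: 0.0
[[336.5517 228.6406]
 [325.34   231.0586]
 [364.4999 222.6166]]
[[298.9212 227.1749]
 [297.393  238.2973]
 [302.7209 199.5696]]
```

View pics/zoom2.png

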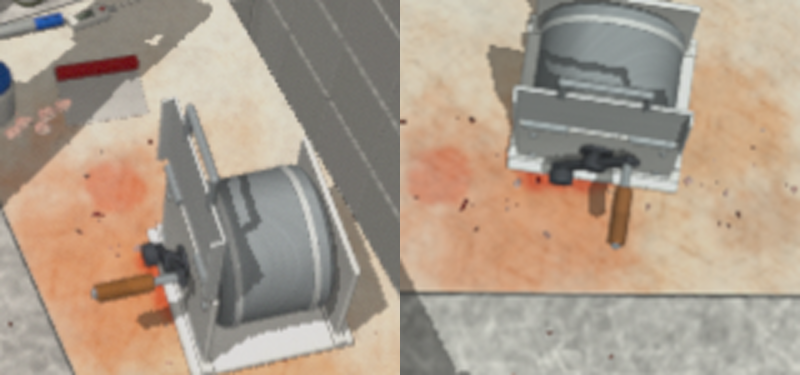

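The crank grip is on the tumbler's -y side. In the scene view its outer end is at (329,237) and its inner end at (352,234); in the top view they are at (311,237) and (315,216). The counterweight is on the opposite side, and the cover is upright.

Run:
```python
from h import *
s=cam('scene');t=cam('top');o=np.array([.6548,.0140,0.105])
for a,b in(((328.8,237.2),(311,237.2)),((352,234),(315,216))):
    p,e=tri(s,a,t,b);d=p-o;print(p,e,'tumbler',d@TX,d@TY,d[2],'phi',np.arctan2(-d@TY,d[2]),np.hypot(d@TY,d[2]))
b=cv2.cvtColor(t['pixels'],cv2.COLOR_RGB2HSV); m=cv2.inRange(b,(5,100,40),(18,255,170));
m[:205]=0;m[245:]=0;m[:,:302]=0;m[:,322:]=0
p=np.argwhere(m);print(len(p),p.mean(0)[::-1],p.min(0),p.max(0))
for z in(.105,.12,.09): d=onz(t,p.mean(0)[::-1],z)-o;print(z,d@TX,d@TY)
print('cover',onz(t,(307,175),.337)-o)
```

```text
[ 0.5362 -0.0084  0.1345] 0.0023230060574370628 tumbler -0.11467550192115185 -0.03763223762092831 0.029457808202557376 phi 0.9066431906155268 0.04779066616460445
[ 0.6002 -0.0202  0.1297] 7.814087318801463e-05 tumbler -0.04972690869196948 -0.04098792699858416 0.024713189148513712 phi 1.0282191458118919 0.04786179977321664
251 [310.0598 223.8805] [213 302] [238 317]
0.105 -0.06882046087438376 -0.030543336018157764
0.12 -0.07228932703409924 -0.030211893128291863
0.09 -0.06535159471466828 -0.03087477890802367
cover [ 0.0025 -0.0015  0.232 ]
```

Run:
```python
from h import *
o=np.array([.6548,.0140,0.105]);g=o-.095*TX-.0412*TY+.0283*TZ;r=down(TY,-.15)
tz=r.apply([0,0,1]);print('tcp',g+.019*tz);go(g+.019*tz+[0,0,.09],r)
```

```text
tcp [ 0.5581 -0.0149  0.1145]
shift [-0.1033 -0.3747  0.1903] rv [-0.0006 -0.1503 -0.0039]
```

Scaled: -0.375 m / 0.5 = -0.75, -0.35 m / 0.5 = -0.7, -0.15 rad / 3.1416 = -0.0477.

```bash
python3 inch.py '[[-0.026, -0.1, 0, 0, 0, 0, 0.7], [-0.056, -0.2, 0.04, 0, -0.0095, 0, 0.7], [-0.082, -0.3, 0.1, 0, -0.0191, 0, 0.7], [-0.11, -0.4, 0.16, 0, -0.0286, 0, 0.7], [-0.138, -0.5, 0.22, 0, -0.0382, 0, 0.7], [-0.166, -0.6, 0.28, 0, -0.0477, 0, 0.7], [-0.192, -0.7, 0.34, 0, -0.0477, 0, 0.7], [-0.206, -0.75, 0.38, 0, -0.0477, 0, 0.7], [-0.206, -0.75, 0.38, 0, -0.0477, 0, 0.7], [-0.206, -0.75, 0.38, 0, -0.0477, 0, 0.7]]' 40
python3 - <<'E'
from h import *
r=down(TY,-.15);go([ 0.5581,-0.0149,0.1145],r);w=cam('wrist','w3.png')
g=np.array([ 0.5581,-0.0149,0.1145])-.019*r.apply([0,0,1]);print(proj(w,[g,g-.021*TX,g+.045*TX]))
E
```

```text
time: 7.42
eef_pos: [0.5591, -0.0149, 0.2059]
tcp_rot: [0.066, 0.995, -0.005, 0.075]
contact_force: [-0.4, -0.3, 0.8]
opening: 0.702
finger_force: 0.0
shift [ 0.0147 -0.0002  0.0903] rv [-0.      0.0013 -0.0033]
[[313.0204 231.3947]
 [312.8826 200.6737]
 [313.2816 289.05  ]]
```

View pics/w3.png

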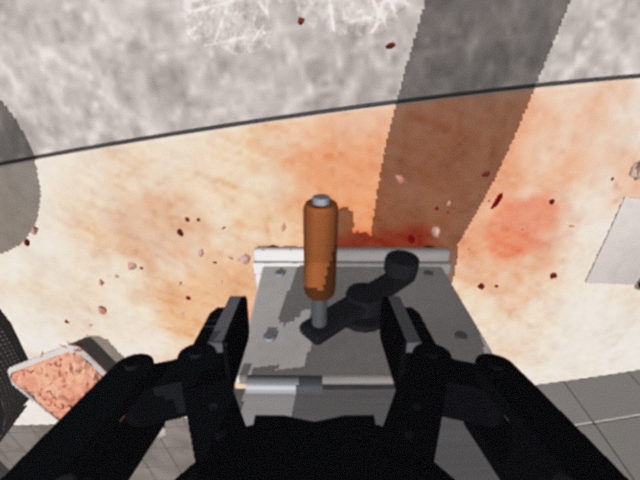

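The wrist view shows the wooden grip along column 320, from row 203 to 297. That is about 4 mm to the +y side of my estimate, so I'll correct for it and descend.

Scaled: 0.087 m / 0.5 = 0.174, 0.004 m / 0.5 = 0.008.

```bash
python3 inch.py '[[0.014, 0.008, 0.086, 0, 0, 0, 0.7], [0.028, 0.008, 0.174, 0, 0, 0, 0.7], [0.028, 0.008, 0.174, 0, 0, 0, 0.7], [0.028, 0.008, 0.174, 0, 0, 0, 0.25], [0.028, 0.008, 0.174, 0, 0, 0, 0], [0.028, 0.008, 0.174, 0, 0, 0, 0], [0.028, 0.008, 0.174, 0, 0, 0, 0], [0.028, 0.008, 0.174, 0, 0, 0, 0]]' 40
python3 - <<'E'
from h import *
o=np.array([.6548,.0140,0.105])
st=get_state();b=st['eef_pos']+R.from_quat(st['tcp_rot']).apply([0,0,-.019]);d=b-o;print(d@TX,d@TY,d[2],np.hypot(d@TY,d[2]),np.arctan2(-d@TY,d[2]))
E
```

```text
time: 8.48
eef_pos: [0.5602, -0.0119, 0.1189]
tcp_rot: [0.066, 0.995, -0.006, 0.077]
contact_force: [0.8, -2.8, 4.3]
opening: 0.242
finger_force: 39.2
-0.09334060560253933 -0.03794400306775002 0.03268710349731653 0.050081874004970155 0.8596887298037633
```

Run:
```python
from h import *
p=lambda a:.05*np.array([-np.sin(np.radians(a)),np.cos(np.radians(a))])
f=lambda d:[round(float(v),4) for v in(-.149*d[1],d[0],-.989*d[1])]
for k in range(18):
    a=49+20*k; print(a,f(p(a+10)-p(a)),f(p(a+20)-p(a)))
```

```text
49 [0.0011, -0.0051, 0.007] [0.0022, -0.0089, 0.0147]
69 [0.0012, -0.0024, 0.0083] [0.0025, -0.0033, 0.0169]
89 [0.0013, 0.0006, 0.0086] [0.0026, 0.0027, 0.017]
109 [0.0012, 0.0035, 0.0079] [0.0023, 0.0084, 0.015]
129 [0.0009, 0.0061, 0.0062] [0.0017, 0.0131, 0.0113]
149 [0.0006, 0.0078, 0.0038] [0.0009, 0.0162, 0.0062]
169 [0.0001, 0.0087, 0.0009] [0.0, 0.0174, 0.0003]
189 [-0.0003, 0.0085, -0.0021] [-0.0008, 0.0164, -0.0056]
209 [-0.0007, 0.0072, -0.0048] [-0.0016, 0.0135, -0.0108]
229 [-0.0011, 0.0051, -0.007] [-0.0022, 0.0089, -0.0147]
249 [-0.0012, 0.0024, -0.0083] [-0.0025, 0.0033, -0.0169]
269 [-0.0013, -0.0006, -0.0086] [-0.0026, -0.0027, -0.017]
289 [-0.0012, -0.0035, -0.0079] [-0.0023, -0.0084, -0.015]
309 [-0.0009, -0.0061, -0.0062] [-0.0017, -0.0131, -0.0113]
329 [-0.0006, -0.0078, -0.0038] [-0.0009, -0.0162, -0.0062]
349 [-0.0001, -0.0087, -0.0009] [-0.0, -0.0174, -0.0003]
369 [0.0003, -0.0085, 0.0021] [0.0008, -0.0164, 0.0056]
389 [0.0007, -0.0072, 0.0048] [0.0016, -0.0135, 0.0108]
```

Scaled: 0.0145 m / 0.5 = 0.029, -0.009 m / 0.5 = -0.018.

```bash
(python3 inch.py '[[0.002, -0.01, 0.014, 0, 0, 0, 0], [0.004, -0.018, 0.029, 0, 0, 0, 0]]' 40
python3 inch.py '[[0.002, -0.005, 0.017, 0, 0, 0, 0], [0.005, -0.007, 0.034, 0, 0, 0, 0]]'
python3 inch.py '[[0.003, 0.001, 0.017, 0, 0, 0, 0], [0.005, 0.005, 0.034, 0, 0, 0, 0]]') | tee turn.txt
```

```text
time: 8.72
eef_pos: [0.5589, -0.0211, 0.1034]
tcp_rot: [0.066, 0.995, -0.006, 0.077]
contact_force: [2.7, -1.8, 2.1]
opening: 0.243
finger_force: 38.9
time: 8.98
eef_pos: [0.5585, -0.0242, 0.085]
tcp_rot: [0.066, 0.995, -0.005, 0.077]
contact_force: [4.6, -3.1, 0.9]
opening: 0.242
finger_force: 39.0
time: 9.22
eef_pos: [0.5589, -0.0208, 0.0678]
tcp_rot: [0.066, 0.995, -0.005, 0.077]
contact_force: [5.2, 1.5, 2.2]
opening: 0.239
finger_force: 39.2
```

Scaled: 0.015 m / 0.5 = 0.03, 0.0085 m / 0.5 = 0.017.

```bash
(python3 inch.py '[[0.002, 0.007, 0.016, 0, 0, 0, 0], [0.005, 0.017, 0.03, 0, 0, 0, 0]]'
python3 inch.py '[[0.002, 0.012, 0.012, 0, 0, 0, 0], [0.003, 0.026, 0.023, 0, 0, 0, 0]]'
python3 inch.py '[[0.001, 0.016, 0.008, 0, 0, 0, 0], [0.002, 0.032, 0.012, 0, 0, 0, 0]]'
python3 inch.py '[[0, 0.017, 0.002, 0, 0, 0, 0], [0, 0.035, 0.001, 0, 0, 0, 0]]'
python3 inch.py '[[-0.001, 0.017, -0.004, 0, 0, 0, 0], [-0.002, 0.033, -0.011, 0, 0, 0, 0]]'
python3 inch.py '[[-0.001, 0.014, -0.01, 0, 0, 0, 0], [-0.003, 0.027, -0.022, 0, 0, 0, 0]]') >> turn.txt
cat > fit.py <<'E'
from h import *
import re,sys
from scipy.optimize import least_squares
T=open('turn.txt').read();g=lambda k:np.array([[float(v) for v in x.split(',')] for x in re.findall(k+r': \[(.*)\]',T)])
E,F,Q=g('eef_pos'),g('contact_force'),g('tcp_rot')
b=E-.019*R.from_quat(Q).apply([0,0,1]);o=np.array([.6548,.0140,0.105]);y=(b-o)@TY;z=(b-o)[:,2]
c=least_squares(lambda c:np.hypot(y-c[0],z-c[1])-c[2],[0,0,.05]).x;print('circle',c)
ph=np.unwrap(np.arctan2(-(y-c[0]),z-c[1]))
t=np.c_[-np.cos(ph),-np.sin(ph)]; Ft=-(t[:,0]*(F@TY)+t[:,1]*F[:,2]); Fr=-(-np.sin(ph)*(F@TY)+np.cos(ph)*F[:,2])
for a in zip(np.degrees(ph),Ft,Fr,F@TX,y,z):print(*('%8.4f'%v for v in a))
if len(ph)>8:
    S=slice(1,None)
    for A in(np.c_[np.ones_like(ph),np.cos(ph),np.sin(ph)],):
        s,*_=np.linalg.lstsq(A[S],Ft[S],rcond=None);print('fit',s,'resid',(A@s-Ft).round(2))
        # push = c - m*sin(load ang) ; load ang=phi+d from top (clockwise): falling side helps
        d=np.arctan2(-s[1],-s[2]);print('amp N',np.hypot(*s[1:]),'load offset deg',np.degrees(d),'target phi deg',np.degrees(np.pi-d)%360)
E
python3 fit.py
```

```text
circle [-0.0003 -0.0004  0.05  ]
 69.4859   1.4640  -2.0797   2.9106  -0.0472   0.0172
 90.9948   0.9429  -2.4615   4.9631  -0.0504  -0.0012
111.1957   1.2697   2.8106   4.9617  -0.0469  -0.0184
131.0621   2.7686   4.1294   5.2767  -0.0380  -0.0331
150.7279   3.4903  10.6538   1.1289  -0.0248  -0.0440
169.4741   5.2603  10.2109   0.9365  -0.0095  -0.0495
188.2278   6.6410  13.6913   0.3086   0.0068  -0.0499
206.9268   9.6772  10.9718   3.9963   0.0223  -0.0449
225.8909   9.9721   5.9769   9.7383   0.0355  -0.0351
fit [ 6.4476  0.0825 -5.4347] resid [-0.08  0.07  0.08 -0.47  0.23  0.11  0.5  -0.84  0.32]
amp N 5.4353160010371635 load offset deg -0.8696587192049404 target phi deg 180.86965871920492
```

Scaled: -0.0145 m / 0.5 = -0.029, 0.009 m / 0.5 = 0.018.

```bash
(python3 inch.py '[[-0.002, 0.01, -0.014, 0, 0, 0, 0], [-0.004, 0.018, -0.029, 0, 0, 0, 0]]'
python3 inch.py '[[-0.002, 0.005, -0.017, 0, 0, 0, 0], [-0.005, 0.007, -0.034, 0, 0, 0, 0]]'
python3 inch.py '[[-0.003, -0.001, -0.017, 0, 0, 0, 0], [-0.005, -0.005, -0.034, 0, 0, 0, 0]]'
python3 inch.py '[[-0.002, -0.007, -0.016, 0, 0, 0, 0], [-0.005, -0.017, -0.03, 0, 0, 0, 0]]'
python3 inch.py '[[-0.002, -0.012, -0.012, 0, 0, 0, 0], [-0.003, -0.026, -0.023, 0, 0, 0, 0]]'
python3 inch.py '[[-0.001, -0.016, -0.008, 0, 0, 0, 0], [-0.002, -0.032, -0.012, 0, 0, 0, 0]]'
python3 inch.py '[[0, -0.017, -0.002, 0, 0, 0, 0], [0, -0.035, -0.001, 0, 0, 0, 0]]'
python3 inch.py '[[0.001, -0.017, 0.004, 0, 0, 0, 0], [0.002, -0.033, 0.011, 0, 0, 0, 0]]'
python3 inch.py '[[0.001, -0.014, 0.01, 0, 0, 0, 0], [0.003, -0.027, 0.022, 0, 0, 0, 0]]') >> turn.txt
python3 fit.py;tail -6 turn.txt
```

```text
circle [-0.0003 -0.0003  0.0501]
 69.6063   1.4684  -2.0767   2.9106  -0.0472   0.0172
 91.1074   0.9477  -2.4597   4.9631  -0.0504  -0.0012
111.2866   1.2652   2.8127   4.9617  -0.0469  -0.0184
131.1209   2.7643   4.1322   5.2767  -0.0380  -0.0331
150.7478   3.4866  10.6550   1.1289  -0.0248  -0.0440
169.4549   5.2638  10.2091   0.9365  -0.0095  -0.0495
188.1715   6.6544  13.6848   0.3086   0.0068  -0.0499
206.8393   9.6939  10.9570   3.9963   0.0223  -0.0449
225.7812   9.9835   5.9578   9.7383   0.0355  -0.0351
245.0544  11.6246   3.8887  14.2126   0.0450  -0.0213
264.9819  13.0447   2.2256  15.9701   0.0495  -0.0046
284.7266  12.1044   2.3335  17.8443   0.0481   0.0125
304.4295  11.1345  -0.8561  14.2123   0.0410   0.0281
324.2965   9.9594  -0.3845  13.4359   0.0290   0.0405
344.3321   8.5460  -5.6166   5.8863   0.0132   0.0480
365.2683   6.0342  -6.1720   3.8268  -0.0049   0.0496
387.0528   3.8362  -6.7992   2.4789  -0.0231   0.0444
408.9581   1.8353  -5.9636   3.3552  -0.0380   0.0326
fit [ 6.5486  0.0894 -5.7674] resid [-0.29 -0.17 -0.12 -0.62  0.17  0.14  0.63 -0.62  0.64  0.12 -0.76  0.04
  0.22  0.03 -0.35  0.07  0.17  0.42]
amp N 5.768128857272514 load offset deg -0.887713381325705 target phi deg 180.88771338132568
time: 12.98
eef_pos: [0.5601, -0.012, 0.1188]
tcp_rot: [0.065, 0.995, -0.006, 0.077]
contact_force: [2.9, -3.7, 5.3]
opening: 0.245
finger_force: 41.7
```

The full turn gives a clean sinusoid: a drag of 6.5 N and a load amplitude of 5.8 N. The heavy side lies at the grip's own angle, so I'm bringing the grip to about 181°, straight down.

Scaled: 0.0145 m / 0.5 = 0.029, -0.009 m / 0.5 = -0.018.

```bash
python3 inch.py '[[0.002, -0.01, 0.014, 0, 0, 0, 0], [0.004, -0.018, 0.029, 0, 0, 0, 0]]'>>turn2.txt
python3 inch.py '[[0.002, -0.005, 0.017, 0, 0, 0, 0], [0.005, -0.007, 0.034, 0, 0, 0, 0]]'>>turn2.txt
python3 inch.py '[[0.003, 0.001, 0.017, 0, 0, 0, 0], [0.005, 0.005, 0.034, 0, 0, 0, 0]]'>>turn2.txt
python3 inch.py '[[0.002, 0.007, 0.016, 0, 0, 0, 0], [0.005, 0.017, 0.03, 0, 0, 0, 0]]'>>turn2.txt
python3 inch.py '[[0.002, 0.012, 0.012, 0, 0, 0, 0], [0.003, 0.026, 0.023, 0, 0, 0, 0]]'>>turn2.txt
python3 inch.py '[[0.001, 0.016, 0.008, 0, 0, 0, 0], [0.002, 0.032, 0.012, 0, 0, 0, 0]]'>>turn2.txt
python3 inch.py '[[0, 0.01, 0.0014, 0, 0, 0, 0], [0, 0.021, 0.002, 0, 0, 0, 0], [0, 0.021, 0.002, 0, 0, 0, 0], [0, 0.021, 0.002, 0, 0, 0, 0], [0, 0.021, 0.002, 0, 0, 0, 0], [0, 0.021, 0.002, 0, 0, 0, 0]]' | tee -a turn2.txt
sed 's/turn.txt/turn2.txt/' fit.py > fit2.py; python3 fit2.py
python3 - <<'E'
from h import *
import cv2
cam('scene','s4.png');cam('top','t4.png');print(get_state()['dq'])
a=cv2.imread('pics/s4.png')[120:270,290:450];b=cv2.imread('pics/t4.png')[140:290,225:385]
cv2.imwrite('pics/zoom4.png',np.hstack([cv2.resize(x,(400,375),interpolation=cv2.INTER_CUBIC) for x in(a,b)]))
E
```

```text
time: 15.22
eef_pos: [0.5656, 0.0266, 0.0359]
tcp_rot: [0.066, 0.995, -0.005, 0.077]
contact_force: [0.6, -2.2, 10.3]
opening: 0.238
finger_force: 42.1
circle [-0.0003 -0.0003  0.0501]
 69.9116   1.0885  -3.7200   5.4504  -0.0473   0.0169
 90.9214   0.9215  -1.3287   5.9241  -0.0503  -0.0011
111.1009   1.8327   3.3060   5.4315  -0.0469  -0.0183
130.9803   1.8869   4.0798   5.6085  -0.0380  -0.0331
150.6851   4.0639  12.2832   0.3830  -0.0248  -0.0440
169.4097   5.7085  10.4285   0.2813  -0.0095  -0.0495
181.3869   1.8537  10.3479   0.8801   0.0009  -0.0503
[-0.0013 -0.001  -0.0018  0.0011 -0.0007 -0.0013]
```

View pics/zoom4.png

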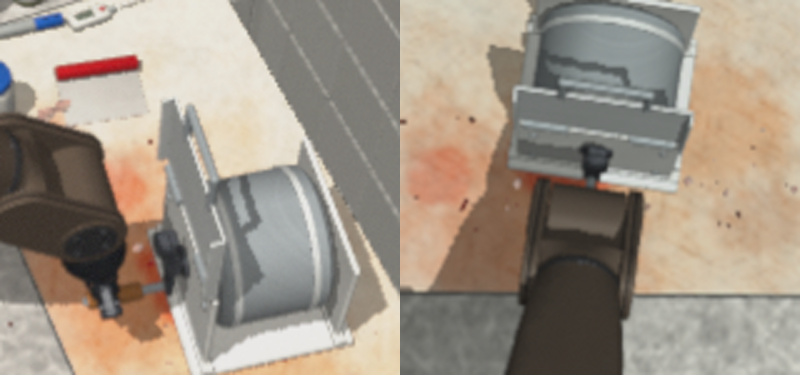

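The crank points straight down with the fingers on the grip at scene-crop (110,295). The counterweight is on top at top-crop (597,155). The cover has not moved and still stands upright. I'm handing in.

```bash
python3 -c "
from plant import ctrl, viewer, get_state, sign_off
print(sign_off())"
```

```text
the job is handed in; nothing more can be done
None
```

I handed the job in at about 15 s. The cover is upright, the crank has been turned once all the way round, and the heavy side is at the bottom with the gripper still holding the grip; the hand-in gave no verdict.

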